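# Put the jaggery tea on the hob

### The job

Get the tea going: slide the lidded saucepan off the cooking ring onto the empty resting ring, then slide the open tea pan across onto the cooking ring, neither of them ever lifted off the hob and each standing wholly inside its ring. Then take every jaggery lump out of the compartments of the spice box and put it in the tea pan, and last turn the hob knob until the pointer on the dial lines up with the brass mark. Leave the other kitchen things where they are, and at the end let go, with both pans still in their rings and all the jaggery in the tea pan.

Things in the scene. Friction and masses are not known exactly. Their poses are not given: they have to be found in the camera images.
- hob: fixed flat hob, 250 mm deep (its x), black glass top 500 mm wide (its y), top 30 mm above the table; three printed rings in a row along y, 165 mm apart. At its right end (y -350 to -250 mm) a steel control panel of the same height, the knob near the robot, the dial beyond. Origin: underside centre of the glass part
- burner: the cooking ring, the middle one of the three: a double white ring with a cross, printed flat on the hob; its outer ring has inner radius 72 mm. Origin: ring centre at the level of the hob top
- rest_a: plain white resting ring, inner radius 77 mm, printed flat at one end of the row (left or right, varies); the tea pan starts here. Origin: ring centre, hob top
- rest_b: the same plain resting ring at the other end of the row, empty at the start. Origin: ring centre, hob top
- saucepan: closed steel saucepan, fixed lid, black handle; radius 62 mm (lid rim 65), 102 mm high, 0.55 kg, starts on the cooking ring. Origin: centre of the underside, z up. Level handle bar, 16 mm wide, 18 mm tall, along the pan's own -x (roughly to the robot), centre line 50 mm above the underside; pinch it from above, closing along y, at x = -65 to -185 mm (best -105)
- teapan: open aluminium tea pan with an aluminium handle; outer radius 55 mm at the foot and 57 mm at the rim, wall 3 mm, floor 4 mm, 62 mm high, 0.35 kg. Origin: centre of the underside, z up. Level handle bar, 16 mm wide, 18 mm tall, along the pan's own -x (roughly to the robot), centre line 50 mm above the underside; pinch it from above, closing along y, at x = -60 to -178 mm (best -98)
- spicebox: fixed open pale wooden box with four compartments (2 by 2), 200 x 200 x 38 mm, walls and one divider each way 5 mm thick; each compartment is about 92 mm square, its floor 5 mm above the table. Origin: centre of the underside
- knob_grip (a point): point on the knob's axis in the middle of its grip bar; a black knob with a straight grip bar
- knob (a joint): turn of the knob, rad, 0 to 5, growing clockwise seen from above; at 0 its grip bar lies along the hob's x. The bar is 14 mm wide and 45 mm long, its top 44 mm above the panel, and turns lightly. It stays where it is left
- dial_centre (a point): centre of the flat white round dial, 94 mm across, on the control panel: the axis of the pointer and of the brass mark
- pointer_tip (a point): tip of the black pointer, 36 mm from the dial centre; its x axis points outward along the pointer. Geared to the knob: it turns the same way (clockwise when the knob is turned clockwise), half as far as the knob. Do not push the pointer itself
- mark_tip (a point): the small brass mark at the edge of the dial, 45 mm from its centre; its x axis points outward from the dial centre. It stays fixed during a run; it lies 0.5 to 1.9 rad clockwise of where the pointer starts
- jaggery0: lump of brown jaggery, 25 g, lower part 34 (its x) x 28 (its y) x 16 mm and on it a narrower top 24 x 28 mm (centred 2 mm to +x), 26 mm high in all; the two faces across its y are flat and 28 mm apart. One lump to a compartment at the start; two to four lumps are present. Origin: centre of the underside
- jaggery1: lump of brown jaggery, 25 g, lower part 34 (its x) x 28 (its y) x 16 mm and on it a narrower top 24 x 28 mm (centred 2 mm to +x), 26 mm high in all; the two faces across its y are flat and 28 mm apart. One lump to a compartment at the start; two to four lumps are present. Origin: centre of the underside
- jaggery2: lump of brown jaggery, 25 g, lower part 34 (its x) x 28 (its y) x 16 mm and on it a narrower top 24 x 28 mm (centred 2 mm to +x), 26 mm high in all; the two faces across its y are flat and 28 mm apart. One lump to a compartment at the start; two to four lumps are present. Origin: centre of the underside
- jaggery3: lump of brown jaggery, 25 g, lower part 34 (its x) x 28 (its y) x 16 mm and on it a narrower top 24 x 28 mm (centred 2 mm to +x), 26 mm high in all; the two faces across its y are flat and 28 mm apart. One lump to a compartment at the start; two to four lumps are present. Origin: centre of the underside
- dabba: closed round steel masala dabba, 160 mm across, 70 mm high, in front at the left; a bystander, leave it alone. Origin: underside centre
- glassbowl: round glass bowl, 140 mm across, 60 mm high, in front of the spice box; a bystander, leave it alone. Origin: underside centre
- greenlid: flat round silicone lid, 160 mm across, 22 mm high with its knob, left of the hob; a bystander, leave it alone. Origin: underside centre
- tumbler: steel tumbler, 72 mm across, 90 mm high, in front; a bystander, leave it alone. Origin: underside centre
- spoon: wooden spoon lying flat, in front of the hob; a bystander, leave it alone. Origin: underside centre, or middle of the spoon
- saltjar: closed glass jar, 60 mm across, 90 mm high, behind the spice box; a bystander, leave it alone. Origin: underside centre

How it is judged:
On the way, in this order (a step that is already met when the one before it is completed fails the run):
1. the saucepan stands inside the empty resting ring (horizontal distance between saucepan and rest_b below 0.015 m and height (world z) of saucepan below 0.034 m and linear speed of saucepan below 0.02 m/s), for 0.2 s.
2. the tea pan stands inside the cooking ring (horizontal distance between teapan and burner below 0.015 m and height (world z) of teapan below 0.034 m and linear speed of teapan below 0.02 m/s), for 0.2 s.
3. all jaggery lumps are in the tea pan (horizontal distance between each of jaggery0, jaggery1, jaggery2, jaggery3 and teapan below 0.056 m and z of jaggery0 in the frame of teapan between -0.002 and 0.058 m and linear speed of each of jaggery0, jaggery1, jaggery2, jaggery3 below 0.03 m/s and z of jaggery1 in the frame of teapan between -0.002 and 0.058 m and z of jaggery2 in the frame of teapan between -0.002 and 0.058 m and z of jaggery3 in the frame of teapan between -0.002 and 0.058 m), for 0.2 s.
4. the pointer is lined up with the brass mark (angle between the x axis of pointer_tip and the x axis of mark_tip, either way round below 0.08 rad), for 0.2 s.
At the end, for the whole second after the job is handed in: saucepan within 15 mm of the centre of the resting ring that was empty, tea pan within 15 mm of the centre of the cooking ring, both standing on the hob; every jaggery lump inside the tea pan; pointer within 0.08 rad of the brass mark; all at rest (all of step 1 and all of step 2 and all of step 3 and angle between the x axis of pointer_tip and the x axis of mark_tip, either way round below 0.08 rad); the robot touches nothing.
It fails at once if the saucepan is lifted more than 12 mm off the hob (height (world z) of saucepan above 0.042 m).
It fails at once if the tea pan is lifted more than 12 mm off the hob (height (world z) of teapan above 0.042 m).
It fails at once if a bystander is moved more than 30 mm (distance of any of dabba, glassbowl, greenlid, tumbler, spoon, saltjar from where it was at the start of the episode above 0.03 m).
Of jaggery0, jaggery1, jaggery2, jaggery3 only 2 to 4 are there at a start; the rules pass over those that are not, and their reading is None.
At some moment in a run one of saucepan, teapan may be knocked a few centimetres aside while the robot is not near it.
Once in a run the grip may slacken for a moment while it holds something.
It also fails if it takes over 210 s, if anything falls off the work surface, if the arm or the gripper's body presses on something with over 40 N, if the wrist force passes 120 N, or if a joint passes its speed limit or range.

### The arm

A 6-joint arm with a two-finger parallel gripper is mounted at the origin on the work surface. World frame = base frame: x ahead of the robot, y to its left, z up, the work surface at z = 0. Lengths are in m, angles in rad, forces in N, time in s.
With the tool pointing down it reaches from about 0.375 to 0.825 m from the base axis. Payload 5.5 kg.
Tool frame: the origin (TCP) lies between the finger pads; the fingertips stand arm.nose_length ahead of it and the grasp point (between the pads) lies 6 mm ahead of it (arm.nose_length is the distance from the TCP to the fingertips, in m); z points along the fingers, y is the line along which they close (so a half turn about z gives the same grasp; the last joint's range is limited). The gripper opens to 85 mm and grips with 20 to 120 N. Pads are 22 mm wide; open, the fingers measure 114 mm over their backs; the gripper's body (76 mm by 85 mm) begins 54 mm behind the grasp point. The pads swing forward as they close: fully open they stand 13 mm farther back than shut.
Start: joints at [1.211, 0.314, -0.047, 1.21, 0, 1.571], TCP at [0.211, 0.562, 0.256] pointing down, gripper open.
Joint ranges: [-2.67, 2.67], [-0.69, 1.73], [-1.03, 1.25], [-2.08, 2.16], [-1.42, 1.45], [-3.14, 3.14]. Speed limits (rad/s): [2.39, 2.39, 3.01, 3.14, 3.14, 3.14].

### API

Orientations are given as a unit quaternion [x, y, z, w].
In Python, from plant import arm gives the robot as it stands.
- The arm moves only by the tool play_rows, never from a script. Its argument "rows" is one flat list of numbers, 5 for each row, row after row: the shift along the tool's x, y, z in mm, then the turn about the tool's z in rad, then the opening, from 0 (shut) to 1 (fully open). In form: [dx, dy, dz, spin, grip, dx, dy, dz, spin, grip, ...]. A call has 1 to 20 rows; each row is the pose to reach, as a shift and turn from the pose commanded when the call began, along the tool's axes at that moment; what a row does not reach only later rows make up. A row lasts 1/8 s, in which the tool goes at most 62.5 mm and 10.7 degrees, less where a joint would pass 70% of its speed; a pose out of reach is approached as far as the arm can. A call with a gripper value outside its range is refused whole. The fingers move at their own pace and stop on an object; "force" is the grip in N (left out, the last holds). Time passes only in rows, so rows that repeat a pose let the fingers close. It gives the time, the measured TCP pose, the force, the opening and the grip force at its end, in the units of the state.
- arm.sense(): the state, without advancing time (a new reading comes with each control period).
- arm.snapshot(name): name is "side" or "top" or "wrist"; returns the picture (384x512x3 uint8, red, green, blue); there is no depth.
- arm.calibration(name): a dict with "intrinsics" (3x3 intrinsics, pixels), "extrinsics" (4x4, takes a point from camera to world coordinates). Camera axes: x right, y up, looking along -z (the intrinsics and any distortion apply to the point x, -y, -z); pixel columns grow to the right and rows downward; lengths in m; the calibration is good to about 2 mm. A picture is of the moment at which its call begins: read the wrist's pose just before it. calibration takes no time and is no camera call; for the wrist camera it gives the pose at the moment of the call.
- arm.job_done(): hands the job in; it is judged then, once.
The state is a dict: "time": time; "joints": joint angles; "joint_vel": joint speeds; "tau": joint torques, N m; "tool_pos": TCP position; "ee_rot": TCP orientation; "contact_force": force on the tool from outside, world axes, zero at the start; "ft_torque": the same for the moment, N m; "opening": finger opening in m; "grip_force": force on a finger pad.
Only numpy, scipy, OpenCV 4.12 (cv2) and the standard library are available. Lean on these libraries where they do the work, as an engineer would, in place of code of your own. Each camera call takes 0.05 s, during which the arm holds its last target. There are 200 camera calls.

## Working session

There is one attempt and no reset: what is moved stays moved. The work goes in short steps, Python scripts to look and compute and a tool call to move; the robot and the scene stay as the last step left them, time stands still between calls to the robot, and variables do not carry over. Pictures are saved under pics/ and viewed, at most 14 in all, crops included, and the job is handed in when it is done.

Besides the shell and the picture viewer there is one more tool, called after "Request:" as name(argument=value, ...), one argument or row to a line, values as JSON. play_rows: Moves the arm, as the interface text tells. Its arguments: {"type":"object","properties":{"rows":{"type":"array","items":{"type":"number"}},"force":{"type":"number"}},"required":["rows"]}

```bash
ls; mkdir -p pics
cat > h.py <<'E'
import numpy as np, cv2
from plant import arm
def snap(n,f=None):
    im=arm.snapshot(n)
    if f: cv2.imwrite('pics/'+f,cv2.cvtColor(im,cv2.COLOR_RGB2BGR))
    return im
def ray(n,uv,z,c=None):
    c=c or arm.calibration(n); K=np.array(c['intrinsics']);T=np.array(c['extrinsics'])
    uv=np.atleast_2d(uv).astype(float)
    d=np.c_[uv,np.ones(len(uv))]@np.linalg.inv(K).T
    d=(d*[1,-1,-1])@T[:3,:3].T; o=T[:3,3]
    return o+d*((z-o[2])/d[:,2])[:,None]
def proj(n,P,c=None):
    c=c or arm.calibration(n); K=np.array(c['intrinsics']);T=np.array(c['extrinsics'])
    p=(np.atleast_2d(P)-T[:3,3])@T[:3,:3]*[1,-1,-1]; p=p@K.T
    return p[:,:2]/p[:,2:]
E
python3 - <<'E'
from h import *
s=arm.sense();print({k:np.round(v,3) for k,v in s.items()},arm.nose_length)
for n in('top','side'):
    c=arm.calibration(n);print(n,{k:(np.round(v,3).tolist() if k in('intrinsics','extrinsics') else v) for k,v in c.items()});snap(n,n+'0.png')
E
```

```text
pics
{'time': np.float64(0.0), 'joints': array([ 1.211,  0.314, -0.048,  1.21 , -0.   ,  1.571]), 'joint_vel': array([ 0.002,  0.001, -0.002, -0.001, -0.002, -0.   ]), 'tau': array([ 2.0000e-03, -5.3958e+01,  3.3976e+01,  1.9000e-02, -0.0000e+00,
        0.0000e+00]), 'tool_pos': array([0.211, 0.561, 0.255]), 'ee_rot': array([ 0.179,  0.984, -0.001, -0.   ]), 'contact_force': array([-0.116,  0.38 ,  0.233]), 'ft_torque': array([-0.033, -0.041, -0.006]), 'grip_force': np.float64(0.0), 'opening': np.float64(0.085)} 0.025
top {'intrinsics': [[488.425, 0.0, 250.691], [0.0, 488.425, 179.964], [0.0, 0.0, 1.0]], 'extrinsics': [[0.013, 0.988, -0.154, 0.275], [-1.0, 0.017, 0.022, 0.088], [0.025, 0.153, 0.988, 1.592], [0.0, 0.0, 0.0, 1.0]]}
side {'intrinsics': [[419.649, 0.0, 252.132], [0.0, 419.649, 187.648], [0.0, 0.0, 1.0]], 'extrinsics': [[0.96, 0.209, -0.189, 0.267], [-0.282, 0.719, -0.635, -0.655], [0.004, 0.662, 0.749, 0.94], [0.0, 0.0, 0.0, 1.0]]}
```

View pics/top0.png

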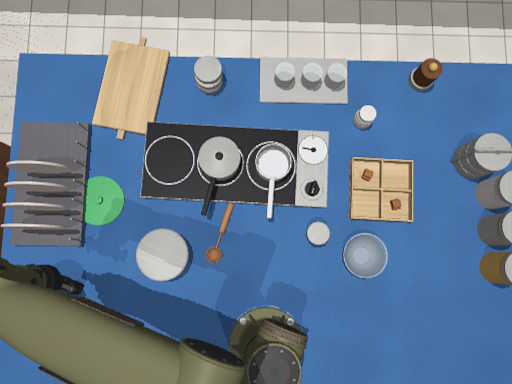

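View pics/side0.png

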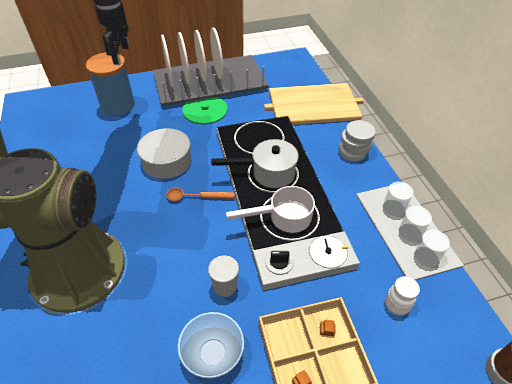

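The top view shows the hob in the middle. The empty ring is on the left at (170,160), with the saucepan at (220,158) and its handle end at (207,212). The tea pan is at (272,162), handle end (270,215). The dial is at (313,150) and the knob at (313,188). Two lumps are in the spice box, at (368,174) and (396,204).

Run:
```python
from h import *
im=cv2.imread('pics/top0.png')
cv2.imwrite('pics/crop0.png',cv2.resize(im[110:240,135:420],None,fx=2.8,fy=2.8,interpolation=cv2.INTER_CUBIC))
g=cv2.cvtColor(im,cv2.COLOR_BGR2GRAY)
# rest_b ring: bright pixels near
m=np.zeros_like(g);m[130:192,143:197]=1
ys,xs=np.where((g>120)&(m>0))
# keep those 20..30 px from (170,160)
r=np.hypot(xs-170,ys-160);k=(r>20)&(r<30)&(xs<193)
P=ray('top',np.c_[xs,ys][k],.03)
def circ(P):
    for _ in range(4):
        A=np.c_[2*P[:,:2],np.ones(len(P))];s=np.linalg.lstsq(A,(P[:,:2]**2).sum(1),rcond=None)[0]
        R=np.sqrt(s[2]+s[0]**2+s[1]**2);e=abs(np.hypot(*(P[:,:2]-s[:2]).T)-R);P=P[e<.006]
    return s[:2],R,len(P)
print('rest_b',circ(P))
# hob corners: black + steel: not blue
hsv=cv2.cvtColor(im,cv2.COLOR_BGR2HSV)
blk=(hsv[...,2]<45).astype(np.uint8);n,l,st,c=cv2.connectedComponentsWithStats(blk)
for i in range(1,n):
    if st[i,4]>800: print(i,st[i],c[i])
# left-edge, top-edge etc of hob: sample lines
nb=((hsv[...,0]<95)|(hsv[...,0]>125)|(hsv[...,1]<90)|(hsv[...,2]<45))
E=[]
for u in range(155,290,5):
    v=next(v for v in range(110,160) if nb[v,u] and nb[v+3,u]);E.append((u,v))
E=np.array(E);Pw=ray('top',E,.03);print('far edge fit',np.polyfit(Pw[:,1],Pw[:,0],1))
print(ray('top',[[146,122],[326,130],[141,197],[328,207]],.03).round(3).tolist())
print('dial',ray('top',[313,150],.03),'knob',ray('top',[313,188],.07))
print('spicebox',ray('top',[[350,157],[413,160],[350,220],[413,222]],.038).round(3).tolist())
```

```text
rest_b (array([0.58041894, 0.31769973]), np.float64(0.07868859318677689), 276)
far edge fit [0.05852554 0.68758371]
[[0.704, 0.398, 0.03], [0.689, -0.194, 0.03], [0.457, 0.403, 0.03], [0.434, -0.198, 0.03]]
dial [[ 0.62075441 -0.15084554  0.03      ]] knob [[ 0.48933876 -0.14395551  0.07      ]]
spicebox [[0.598, -0.271, 0.038], [0.592, -0.477, 0.038], [0.393, -0.267, 0.038], [0.389, -0.47, 0.038]]
```

View pics/crop0.png

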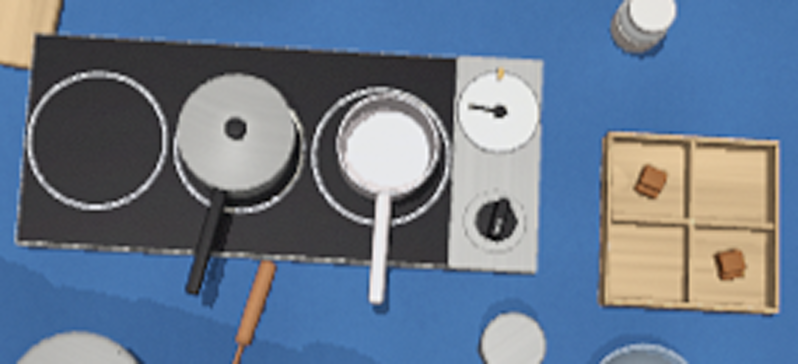

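The crop shows the ring, the dial (pointer to the left, brass mark at the top at (500,75)), the knob bar and both lumps clearly. The tea pan is inside the right ring. Next I'll refine the ring fits and compute the handle grasp.

```bash
cat >> h.py <<'E'
def go(p,ydir):
    """shift in tool mm and spin to bring TCP to p with closing line along ydir (rad, world angle mod pi)"""
    from scipy.spatial.transform import Rotation as Rn
    s=arm.sense();R=Rn.from_quat(s['ee_rot']).as_matrix()
    d=R.T@(np.array(p)-s['tool_pos'])*1000
    y=np.array([np.cos(ydir),np.sin(ydir),0])@R  # in tool
    sp=np.arctan2(-y[0],y[1]); sp=(sp+np.pi/2)%np.pi-np.pi/2
    print('row',d.round(1),'spin',sp.round(3),'j6',s['joints'][5].round(3),'pos',s['tool_pos'].round(4),'t',s['time'].round(2)); return d,sp
def circ(P):
    P=P[:,:2]
    for _ in range(4):
        A=np.c_[2*P,np.ones(len(P))];s=np.linalg.lstsq(A,(P**2).sum(1),rcond=None)[0]
        R=np.sqrt(s[2]+s[0]**2+s[1]**2);e=abs(np.hypot(*(P-s[:2]).T)-R);P=P[e<.006]
    return s[:2],R,len(P)
E
python3 - <<'E'
from h import *
im=cv2.imread('pics/top0.png');hsv=cv2.cvtColor(im,cv2.COLOR_BGR2HSV)
o=np.array([135,110]);f=lambda *a:ray('top',np.array(a[:2])/2.8+o,a[2])[0]
# crop pts on outer rings  (burner right-bottom arc, rest_a left/bottom/right arcs)
A=np.array([[313,152],[318,180],[333,203],[355,219],[412,211],[437,190],[448,165],[450,140],[440,115],[340,100],[320,125]])/2.8+o
print('rest_a',circ(ray('top',A,.03)))
B=np.array([[175,150],[180,175],[195,197],[240,212],[265,207],[288,190],[300,165],[303,145]])/2.8+o
print('burner',circ(ray('top',B,.03)))
for n,a,b,c in(('sauce',(217,195),(192,290),(236,131)),('tea',(382,200),(376,300),(387,146))):
    p,q=f(*a,.089),f(*b,.089);d=q-p;print(n,p.round(4),q.round(4),'handle ang',np.arctan2(d[1],d[0]).round(3),'rim ctr',f(*c,.122 if n=='sauce' else .092).round(4))
# lid knob via two views: top (219.1,155.7), side (276,149)
def tri(u,v):
    r=[]
    for n,w in(('top',u),('side',v)):
        a=ray(n,w,0)[0];b=ray(n,w,.5)[0];r.append((a,(b-a)/np.linalg.norm(b-a)))
    M=sum(np.eye(3)-np.outer(d,d) for a,d in r);k=sum((np.eye(3)-np.outer(d,d))@a for a,d in r);return np.linalg.solve(M,k)
print('lidknob',tri((219.1,155.7),(276,149)).round(4),'tea handle end',tri((269.3,217),(228,215)).round(4),'sauce end',tri((203.6,213.6),(213,161)).round(4))
E
```

```text
rest_a (array([ 0.56953093, -0.01381184]), np.float64(0.08000646212012379), 11)
burner (array([0.57081323, 0.15175186]), np.float64(0.07414866579001958), 8)
sauce [0.5077 0.1723 0.089 ] [0.4017 0.197  0.089 ] handle ang 2.912 rim ctr [0.5738 0.1514 0.122 ]
tea [ 0.5052 -0.0112  0.089 ] [ 0.3938 -0.0053  0.089 ] handle ang 3.089 rim ctr [ 0.5659 -0.0162  0.092 ]
lidknob [0.576  0.1516 0.1302] tea handle end [ 0.3953 -0.0055  0.0882] sauce end [0.4024 0.197  0.0875]
```

Run:
```python
from h import *
go([.472,.179,.20],2.90-np.pi/2); go([.472,.179,.086],2.90-np.pi/2)
```

```text
Traceback (most recent call last):
  File "h.py", line 24, in go
    print('row',d.round(1),'spin',sp.round(3),'j6',s['joints'][5].round(3),'pos',s['tool_pos'].round(4),'t',s['time'].round(2)); return d,sp
                                                                                                            ^^^^^^^^^^^^^^^
AttributeError: 'float' object has no attribute 'round'
```

```bash
sed -i "s/s\['joints'\]\[5\].round(3)/round(float(s['joints'][5]),3)/; s/s\['tool_pos'\].round(4)/np.round(s['tool_pos'],4)/; s/s\['time'\].round(2)/round(float(s['time']),2)/" h.py
python3 - <<'E'
from h import *
go([.472,.179,.20],2.90-np.pi/2); go([.472,.179,.086],2.90-np.pi/2)
E
```

```text
row [-378.8 -265.8   55.9] spin -0.118 j6 1.571 pos [0.211  0.5612 0.2555] t 0.1
row [-378.8 -265.6  169.9] spin -0.118 j6 1.571 pos [0.211  0.5612 0.2555] t 0.1
```

Request:
play_rows(
  rows=[-100, -70, 20, -0.118, 1, -200, -140, 40, -0.118, 1, -300, -210, 50, -0.118, 1, -379, -266, 56, -0.118, 1, -379, -266, 56, -0.118, 1, -379, -266, 56, -0.118, 1, -379, -266, 56, -0.118, 1, -379, -266, 56, -0.118, 1, -379, -266, 56, -0.118, 1, -379, -266, 56, -0.118, 1, -379, -266, 56, -0.118, 1, -379, -266, 56, -0.118, 1],
)

```text
time: 1.6
tool_pos: [0.4719, 0.18, 0.2004]
ee_rot: [0.12, 0.993, 0.0, 0.0]
contact_force: [-0.3, -0.3, -0.1]
opening: 0.0854
grip_force: 0.0
```

Run:
```python
from h import *
snap('wrist','w1.png')
c=arm.calibration('wrist');print(np.round(c['extrinsics'],3),np.round(c['intrinsics'],1))
go([.472,.179,.086],2.90-np.pi/2)
```

```text
[[ 0.238 -0.927 -0.289  0.399]
 [ 0.971  0.228  0.07   0.197]
 [ 0.001 -0.297  0.955  0.319]
 [ 0.     0.     0.     1.   ]] [[335.    0.  258.6]
 [  0.  335.  190.3]
 [  0.    0.    1. ]]
row [ -0.2  -0.9 114.4] spin 0.001 j6 0.605 pos [0.472  0.1799 0.2004] t 1.65
```

View pics/w1.png

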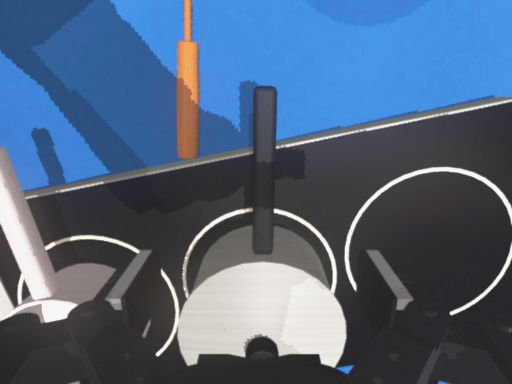

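The wrist view shows the black handle centred at column 263, vertical and midway between the pads. The rest_b ring is clear on the right. I'll refit the rings from this image and check the handle line.

Run:
```python
from h import *
c=arm.calibration('wrist')
b=circ(ray('wrist',[[347,240],[352,222],[365,200],[385,182],[410,171],[440,168],[470,174],[495,189],[509,205],[356,283],[452,312],[475,301],[497,280],[508,262]],.03,c));print('rest_b',b)
a=circ(ray('wrist',[[184,270],[190,247],[205,228],[225,214],[250,209],[275,211],[300,219],[320,236],[333,260],[335,280]],.03,c));print('burner',a)
e=circ(ray('wrist',[[25,265],[40,248],[60,240],[85,236],[115,241],[140,252],[160,270],[173,290],[178,312],[170,338],[158,354]],.03,c));print('rest_a',e)
h=ray('wrist',[[264.5,90],[263,240]],.089,c);d=h[0]-h[1];print(h.round(4),np.arctan2(d[1],d[0]))
l=ray('wrist',[[36,191],[494,97]],.03,c);print('edge',l.round(4),(l[1]-l[0])[0]/(l[1]-l[0])[1])
```

```text
rest_b (array([0.58117382, 0.32037738]), np.float64(0.07979431313879916), 14)
burner (array([0.57562126, 0.15465553]), np.float64(0.07457910743898417), 10)
rest_a (array([ 0.56894837, -0.01226714]), np.float64(0.08041445691530787), 11)
[[0.4021 0.2008 0.089 ]
 [0.5072 0.1744 0.089 ]] 2.896007540306168
edge [[ 0.4389 -0.0193  0.03  ]
 [ 0.4539  0.3858  0.03  ]] 0.03703246009462025
```

Request:
play_rows(
  rows=[0, -1, 40, 0, 1, 0, -1, 80, 0, 1, 0, -1, 114, 0, 1, 0, -1, 114, 0, 1, 0, -1, 114, 0, 0.1, 0, -1, 114, 0, 0, 0, -1, 114, 0, 0, 0, -1, 114, 0, 0, 0, -1, 114, 0, 0, 0, -1, 114, 0, 0],
  force=60,
)

```text
time: 2.9
tool_pos: [0.4729, 0.1789, 0.0873]
ee_rot: [0.121, 0.993, 0.001, 0.001]
contact_force: [-0.9, 1.8, 5.8]
opening: 0.0152
grip_force: 58.6
```

Run:
```python
from h import *
p=np.array(arm.sense()['tool_pos']);go(p+[.006,.1645,0],2.90-np.pi/2)
```

```text
row [ 33.5 161.2   0.3] spin -0.0 j6 0.603 pos [0.4729 0.1789 0.0873] t 2.9
```

Request:
play_rows(
  rows=[2, 10, 0, 0, 0, 6, 30, 0, 0, 0, 10, 50, 0, 0, 0, 15, 70, 0, 0, 0, 19, 90, 0, 0, 0, 23, 110, 0, 0, 0, 27, 130, 0, 0, 0, 31, 148, 0, 0, 0, 33, 158, 0, 0, 0, 33.5, 161, 0, 0, 0, 33.5, 161, 0, 0, 0, 33.5, 161, 0, 0, 0],
)

```text
time: 4.4
tool_pos: [0.4789, 0.3411, 0.087]
ee_rot: [0.121, 0.993, -0.001, 0.001]
contact_force: [0.7, -5.7, 7.2]
opening: 0.015
grip_force: 62.4
```

Run:
```python
from h import *
im=snap('top');im=cv2.cvtColor(im,cv2.COLOR_RGB2BGR)
b=snap('side');b=cv2.cvtColor(b,cv2.COLOR_RGB2BGR)
r=lambda x:cv2.resize(x,(390,400),interpolation=cv2.INTER_CUBIC)
cv2.imwrite('pics/c2.png',np.hstack([r(im[115:245,135:262]),r(b[105:255,190:336])]))
```

```text
(no output)
```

View pics/c2.png

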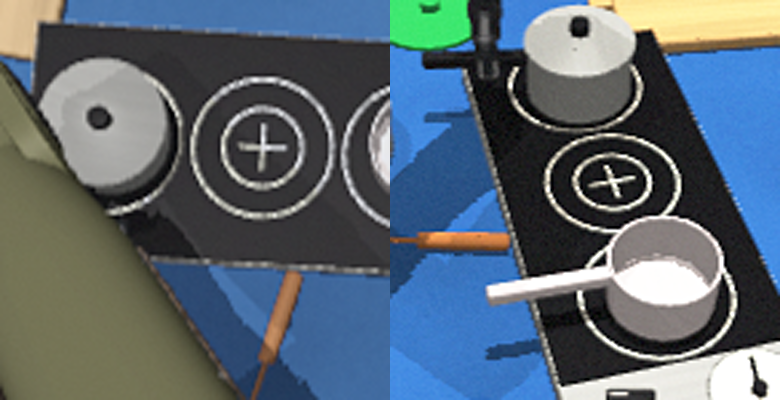

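The saucepan is now in the left ring and the cooking ring's cross is visible. I'll triangulate the lid knob and the cross from both views.

```bash
cat >> h.py <<'E'
def tri(u,v):
    r=[]
    for n,w in(('top',u),('side',v)):
        a=ray(n,w,0)[0];b=ray(n,w,.5)[0];r.append((a,(b-a)/np.linalg.norm(b-a)))
    M=sum(np.eye(3)-np.outer(d,d) for a,d in r);k=sum((np.eye(3)-np.outer(d,d))@a for a,d in r);return np.linalg.solve(M,k)
E
python3 - <<'E'
from h import *
print('lidknob',tri((166.9,153.3),(261.1,115.1)).round(4),'cross',tri((220.3,162.8),(273.1,173.2)).round(4),ray('top',(220.3,162.8),.03),ray('side',(273.1,173.2),.03))
# base of pan in side view: lowest point of foot ~ crop(582,123); left/right foot edges 527,635 at rows ~ 105
f=lambda x,y:((x-390)/2.671+190,y/2.667+105)
print(ray('side',[f(526,95),f(635,95),f(582,123)],.03).round(4), proj('side',[[.581,.319,.03]])*1)
E
```

```text
lidknob [0.5814 0.3109 0.1264] cross [0.5721 0.1515 0.0329] [[0.57260836 0.15167007 0.03      ]] [[0.57309616 0.15415399 0.03      ]]
[[0.5189 0.3199 0.03  ]
 [0.6449 0.2835 0.03  ]
 [0.5692 0.2546 0.03  ]] [[259.47162348 137.20887455]]
```

Request:
play_rows(
  rows=[1, 3, 0, 0, 0, 1, 5, 0, 0, 0, 1, 5, 0, 0, 0, 1, 5, 0, 0, 0, 1, 5, 0, 0, 1, 1, 5, 0, 0, 1, 1, 5, 0, 0, 1, 1, 5, -40, 0, 1, 1, 5, -90, 0, 1, 1, 5, -120, 0, 1, 1, 5, -120, 0, 1],
)

```text
time: 5.88
tool_pos: [0.4798, 0.3489, 0.2092]
ee_rot: [0.12, 0.993, 0.002, 0.002]
contact_force: [1.0, 0.2, 0.3]
opening: 0.0853
grip_force: 0.0
```

Run:
```python
from h import *
print(proj('wrist',[[.579,.318,.03],[.5795,.318,.03]]))
snap('wrist','w3.png'); go([.468,-.0095,.20],3.086-np.pi/2)
```

```text
[[251.87918558 271.39727319]
 [252.00069173 271.82099557]]
row [ -75.  -349.9    6.7] spin -0.186 j6 0.87 pos [0.4789 0.3482 0.2072] t 5.92
```

View pics/w3.png

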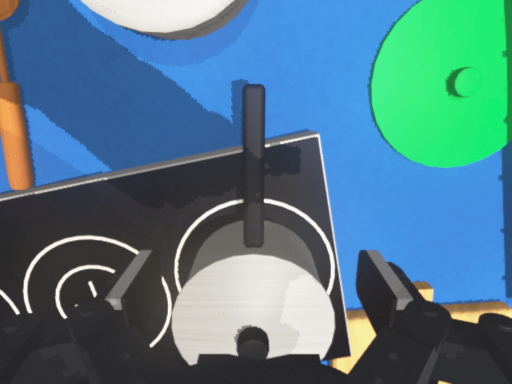

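The saucepan is concentric with the left ring to within a few pixels: the lid spans columns 172–335 and the ring 176–334. Next is the tea pan handle.

Run:
```python
from h import *
im=cv2.imread('pics/w3.png',0);print(im[192:236,228].tolist()); c=arm.calibration('wrist')
a=2.896
for r in(.062,.077): print(r,proj('wrist',[[.579+r*np.cos(a+t),.318+r*np.sin(a+t),.03] for t in(-.3,.3)],c).round(1).tolist())
```

```text
[60, 61, 63, 59, 60, 61, 60, 61, 66, 124, 227, 247, 247, 243, 130, 66, 63, 62, 62, 61, 61, 58, 54, 51, 50, 54, 52, 50, 51, 51, 52, 58, 79, 100, 103, 102, 101, 101, 101, 101, 103, 104, 103, 103]
0.062 [[272.4, 218.7], [233.8, 218.6]]
0.077 [[277.3, 204.5], [228.8, 204.3]]
```

Request:
play_rows(
  rows=[-13, -60, 0, -0.05, 1, -26, -120, 0, -0.1, 1, -39, -180, 0, -0.186, 1, -52, -240, 3, -0.186, 1, -64, -300, 7, -0.186, 1, -75, -350, 7, -0.186, 1, -75, -350, 7, -0.186, 1, -75, -350, 7, -0.186, 1, -75, -350, 7, -0.186, 1],
)

```text
time: 7.05
tool_pos: [0.4672, -0.009, 0.1988]
ee_rot: [0.027, 1.0, 0.0, -0.0]
contact_force: [0.1, 0.0, -0.5]
opening: 0.0852
grip_force: 0.0
```

Run:
```python
from h import *
snap('wrist','w4.png'); go([.468,-.0095,.086],3.086-np.pi/2)
print(proj('wrist',[[.573,.153,.03],[.568,-.012,.03],[.468,-.0095,.089]]))
```

```text
row [ -0.9  -0.6 112.9] spin 0.002 j6 0.034 pos [ 0.4672 -0.0089  0.1989] t 7.1
[[430.87415465 271.60761872]
 [261.25942075 275.16872398]
 [258.28196092 197.06315363]]
```

View pics/w4.png

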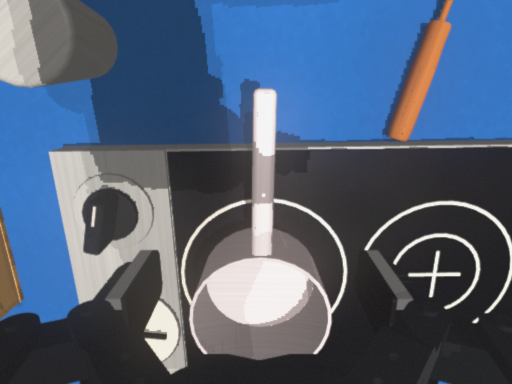

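The tea pan handle is centred at column 263. The burner cross is at (436,273), the rest_a ring spans columns 182–347, and the pan rim spans 190–331. I'll measure the foot edge for the x offset and grip.

Run:
```python
from h import *
im=cv2.imread('pics/w4.png',0);c=arm.calibration('wrist')
for col in(225,240,285): print(col,[(r,int(im[r,col])) for r in range(196,256,2)])
print(ray('wrist',[[436,273],[264.5,200],[225,238],[285,230],[240,230]],.03,c).round(4))
for n,z in(('rimL',190),('rimR',331)): print(ray('wrist',[z,315],.092,c))
```

```text
225 [(196, 52), (198, 52), (200, 53), (202, 52), (204, 54), (206, 127), (208, 236), (210, 221), (212, 61), (214, 54), (216, 56), (218, 55), (220, 58), (222, 57), (224, 56), (226, 53), (228, 51), (230, 53), (232, 55), (234, 55), (236, 57), (238, 102), (240, 109), (242, 110), (244, 110), (246, 112), (248, 110), (250, 111), (252, 111), (254, 113)]
240 [(196, 60), (198, 60), (200, 108), (202, 242), (204, 230), (206, 66), (208, 60), (210, 63), (212, 63), (214, 62), (216, 62), (218, 63), (220, 59), (222, 57), (224, 58), (226, 57), (228, 59), (230, 79), (232, 112), (234, 110), (236, 111), (238, 113), (240, 114), (242, 112), (244, 114), (246, 114), (248, 114), (250, 114), (252, 115), (254, 114)]
285 [(196, 65), (198, 69), (200, 177), (202, 243), (204, 138), (206, 66), (208, 66), (210, 67), (212, 65), (214, 64), (216, 65), (218, 66), (220, 67), (222, 67), (224, 67), (226, 67), (228, 66), (230, 66), (232, 85), (234, 113), (236, 114), (238, 115), (240, 117), (242, 122), (244, 123), (246, 120), (248, 116), (250, 116), (252, 117), (254, 117)]
[[ 0.5748  0.1581  0.03  ]
 [ 0.4907 -0.0051  0.03  ]
 [ 0.5265 -0.044   0.03  ]
 [ 0.5213  0.0126  0.03  ]
 [ 0.5191 -0.0294  0.03  ]]
[[ 0.56303643 -0.06916521  0.092     ]]
[[0.56913935 0.04313857 0.092     ]]
```

Request:
play_rows(
  rows=[-1, 0, 40, 0, 1, -1, 0, 80, 0, 1, -1, 0, 113, 0, 1, -1, 0, 113, 0, 1, -1, 0, 113, 0, 0.1, -1, 0, 113, 0, 0, -1, 0, 113, 0, 0, -1, 0, 113, 0, 0, -1, 0, 113, 0, 0, -1, 0, 113, 0, 0],
  force=60,
)

```text
time: 8.35
tool_pos: [0.4689, -0.0099, 0.0871]
ee_rot: [0.028, 1.0, 0.0, 0.001]
contact_force: [-1.5, 1.3, 6.9]
opening: 0.0149
grip_force: 60.0
```

Request:
play_rows(
  rows=[0.5, 10, 0, 0, 0, 1, 30, 0, 0, 0, 2, 50, 0, 0, 0, 2.5, 70, 0, 0, 0, 3, 90, 0, 0, 0, 3.5, 110, 0, 0, 0, 4, 130, 0, 0, 0, 5, 150, 0, 0, 0, 5.5, 165, 0, 0, 0, 5.5, 170, 0, 0, 0, 5.5, 170, 0, 0, 0, 5.5, 170, 0, 0, 0, 5.5, 170, 0, 0, 0],
)

```text
time: 9.98
tool_pos: [0.4731, 0.1599, 0.087]
ee_rot: [0.028, 1.0, -0.0, 0.001]
contact_force: [-0.2, -3.1, 6.2]
opening: 0.0149
grip_force: 60.0
```

Request:
play_rows(
  rows=[0, 0, 0, 0, 0, 0, 0, 0, 0, 1, 0, 0, 0, 0, 1, 0, 0, 0, 0, 1, 0, 0, -40, 0, 1, 0, 0, -90, 0, 1, 0, 0, -120, 0, 1, 0, 0, -120, 0, 1],
)

```text
time: 10.98
tool_pos: [0.474, 0.1605, 0.2087]
ee_rot: [0.028, 1.0, 0.001, 0.002]
contact_force: [-0.4, 0.2, -0.7]
opening: 0.0852
grip_force: 0.0
```

Run:
```python
from h import *
im=snap('wrist','w5.png');c=arm.calibration('wrist');print(np.round(arm.sense()['tool_pos'],4))
b=snap('top','t5.png');s=snap('side','s5.png')
B=lambda x:cv2.cvtColor(x,cv2.COLOR_RGB2BGR)
cv2.imwrite('pics/c5.png',np.vstack([np.hstack([B(im)[100:384],cv2.resize(B(s)[100:250,210:340],(246,284),interpolation=cv2.INTER_CUBIC)]),np.zeros((4,758,3),np.uint8)]))
```

```text
[0.4729 0.1601 0.2069]
```

View pics/c5.png

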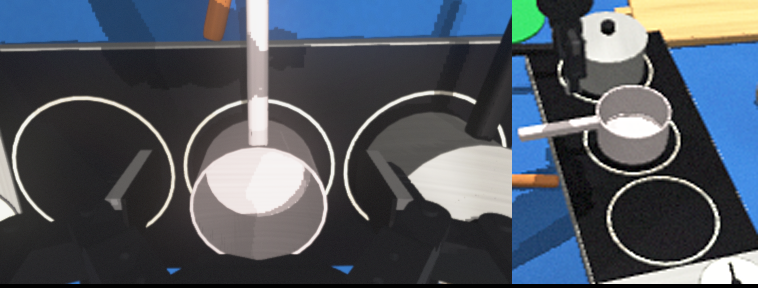

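Both pans are in their rings: the tea pan rim is at columns 190–327 inside a ring at 186–334. On to the spice box for a look.

Run:
```python
from h import *
P=ray('top',[[367.5,175],[396.1,204.3]],.028);print(P)
go([P[:,0].mean(),P[:,1].mean(),.24],np.pi/2)
```

```text
[[ 0.54109351 -0.32920142  0.028     ]
 [ 0.44643563 -0.420168    0.028     ]]
row [ -51.9 -532.3  -34.6] spin -0.056 j6 0.382 pos [0.4716 0.1596 0.2051] t 11.12
```

Request:
play_rows(
  rows=[-6, -60, -35, -0.056, 1, -12, -120, -35, -0.056, 1, -18, -180, -35, -0.056, 1, -24, -240, -35, -0.056, 1, -30, -300, -35, -0.056, 1, -36, -360, -35, -0.056, 1, -42, -420, -35, -0.056, 1, -48, -480, -35, -0.056, 1, -52, -532, -35, -0.056, 1, -52, -532, -35, -0.056, 1, -52, -532, -35, -0.056, 1, -52, -532, -35, -0.056, 1],
)

```text
time: 12.62
tool_pos: [0.4944, -0.3727, 0.2407]
ee_rot: [-0.001, 1.0, 0.001, -0.0]
contact_force: [0.7, 0.6, 0.3]
opening: 0.0856
grip_force: 0.0
```

```bash
cat >> h.py <<'E'
def lumps(im,c):
    hsv=cv2.cvtColor(im,cv2.COLOR_RGB2HSV);m=cv2.inRange(hsv,(3,130,40),(15,255,230))
    m=cv2.morphologyEx(m,cv2.MORPH_OPEN,np.ones((3,3)));n,l,st,ce=cv2.connectedComponentsWithStats(m)
    for i in range(1,n):
        if st[i,4]>250: print('lump',st[i],ce[i].round(1),'w@.018',ray('wrist',ce[i],.018,c)[0].round(4))
E
python3 - <<'E'
from h import *
im=snap('wrist','w6.png');c=arm.calibration('wrist');lumps(im,c);print(arm.sense()['tool_pos'])
E
```

```text
lump [ 196   98   35   39 1064] [212.5 117.5] w@.018 [ 0.4492 -0.4192  0.018 ]
lump [283 190  34  38 928] [299.9 208.4] w@.018 [ 0.5461 -0.328   0.018 ]
[ 0.49463696 -0.37280071  0.24105708]
```

View pics/w6.png

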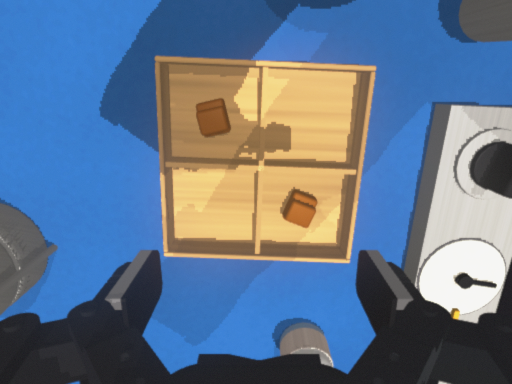

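There are exactly two lumps, at (212,117) and (300,208). I'll zoom in on both for orientation.

Run:
```python
import cv2,numpy as np
im=cv2.imread('pics/w6.png');r=lambda x:cv2.resize(x,(390,390),interpolation=cv2.INTER_CUBIC)
cv2.imwrite('pics/c6.png',np.hstack([r(im[91:143,186:238]),r(im[182:234,274:326])]))
```

```text
(no output)
```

View pics/c6.png

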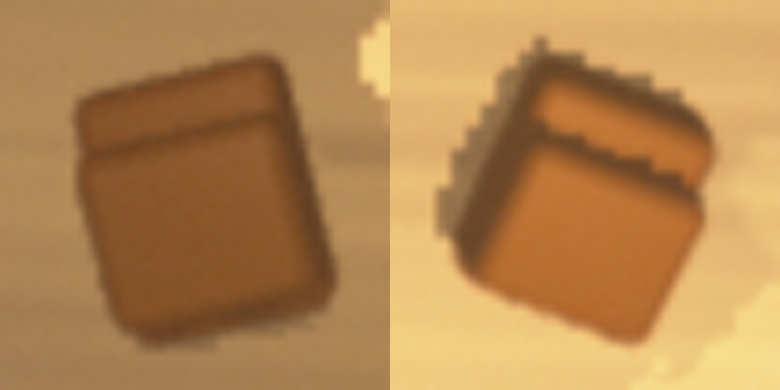

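Run:
```python
from h import *
c=arm.calibration('wrist')
A=np.array([[85,155],[275,110],[330,290],[130,335]])/7.5+[186,91]
B=np.array([[140,135],[310,200],[250,340],[85,275]])/7.5+[274,182]
for n,q in(('A',A),('B',B)):
    P=ray('wrist',q,.031,c);d=(P[1]-P[0])+(P[2]-P[3]);e=(P[3]-P[0])+(P[2]-P[1])
    ang=np.arctan2(d[1],d[0]);ang2=np.arctan2(e[1],e[0])-np.pi/2
    print(n,P.mean(0).round(4),'w',np.linalg.norm(d)/2,'l',np.linalg.norm(e)/2,'closing',ang.round(3),(ang2%np.pi-np.pi).round(3), ang2.round(3))
    go([*P.mean(0)[:2],.10],ang)
# divider/walls tops
print(ray('wrist',[[157,58],[375,68],[352,262],[163,257],[263,64],[261,165],[256,257],[165,161],[357,169]],.038,c).round(4).tolist())
```

```text
A [ 0.4513 -0.4168  0.031 ] w 0.025963853800297147 l 0.02345026790995326 closing 1.794 -1.332 -1.332
row [ 43.4 -44.  141.1] spin -0.221 j6 -0.648 pos [ 0.4946 -0.3728  0.2411] t 12.68
B [ 0.5472 -0.3292  0.031 ] w 0.025750642632518347 l 0.022223674176942584 closing 1.184 -1.903 -1.903
row [-52.7  43.4 141.1] spin 0.389 j6 -0.648 pos [ 0.4946 -0.3728  0.2411] t 12.68
[[0.3953, -0.4642, 0.038], [0.4034, -0.268, 0.038], [0.6001, -0.2721, 0.038], [0.5943, -0.4753, 0.038], [0.4002, -0.3692, 0.038], [0.4932, -0.3707, 0.038], [0.5942, -0.3756, 0.038], [0.4894, -0.4647, 0.038], [0.4971, -0.2759, 0.038]]
```

Request:
play_rows(
  rows=[22, -22, 40, -0.11, 0.5, 45, -45, 80, -0.22, 0.5, 45, -45, 130, -0.225, 0.5, 45, -45, 141, -0.225, 0.5, 45, -45, 141, -0.225, 0.5, 45, -45, 141, -0.225, 0.5],
)

```text
time: 13.42
tool_pos: [0.4512, -0.4198, 0.1026]
ee_rot: [-0.113, 0.994, -0.001, 0.001]
contact_force: [-0.3, 0.2, -0.5]
opening: 0.0424
grip_force: 0.0
```

Run:
```python
from h import *
im=snap('wrist','w7.png');s=arm.sense();print(s['tool_pos'],s['opening']);lumps(im,arm.calibration('wrist'))
```

```text
[ 0.45123474 -0.41995474  0.10265879] 0.042456568389714386
lump [ 239  176   47   57 2497] [262.3 204.5] w@.018 [ 0.4484 -0.4189  0.018 ]
```

View pics/w7.png

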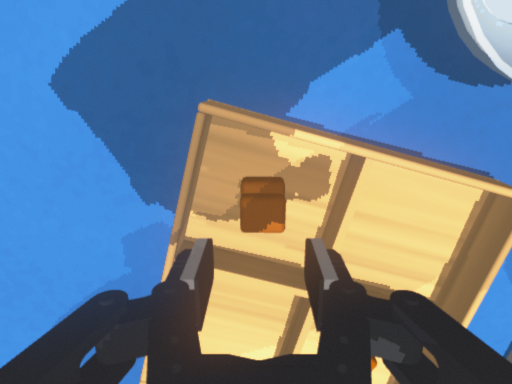

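The lump is aligned and centred between the pads (column 262), so I'll descend and grip.

Request:
play_rows(
  rows=[0, 0, 30, 0, 0.5, 0, 0, 55, 0, 0.5, 0, 0, 68, 0, 0.5, 0, 0, 68, 0, 0.5, 0, 0, 68, 0, 0, 0, 0, 68, 0, 0, 0, 0, 68, 0, 0, 0, 0, 68, 0, 0, 0, 0, 50, 0, 0, 0, 0, 10, 0, 0, 0, 0, -50, 0, 0, 0, 0, -100, 0, 0, 0, 0, -100, 0, 0, 0, 0, -100, 0, 0],
  force=40,
)

```text
time: 15.22
tool_pos: [0.4494, -0.4191, 0.2007]
ee_rot: [-0.112, 0.994, -0.0, 0.0]
contact_force: [-0.5, -0.0, -0.6]
opening: 0.0273
grip_force: 40.1
```

Run:
```python
from h import *
im=snap('wrist');lumps(im,arm.calibration('wrist'))
b=cv2.cvtColor(snap('top'),cv2.COLOR_RGB2BGR);a=cv2.imread('pics/t5.png')
# check pans moved: difference in hob region
d=cv2.absdiff(a,b).max(2)[120:205,140:300];print('diff',(d>50).sum(),np.argwhere(d>50).mean(0)+[120,140] if (d>50).any() else '')
go([.575,.155,.20],np.pi/2)
```

```text
lump [298 175  17  38 256] [305.3 191.6] w@.018 [ 0.4579 -0.3718  0.018 ]
lump [ 226  215   67   89 5574] [258.8 259.8] w@.018 [ 0.5376 -0.3984  0.018 ]
diff 3109 [166.75876488 208.47828884]
row [-2.511e+02  5.308e+02 -2.000e-01] spin 0.225 j6 -0.976 pos [ 0.4488 -0.4185  0.199 ] t 15.32
```

Request:
play_rows(
  rows=[-25, 55, 0, 0.03, 0, -50, 110, 0, 0.06, 0, -75, 165, 0, 0.09, 0, -100, 220, 0, 0.12, 0, -125, 275, 0, 0.15, 0, -150, 330, 0, 0.18, 0, -175, 385, 0, 0.21, 0, -200, 440, 0, 0.225, 0, -225, 490, 0, 0.225, 0, -251, 531, 0, 0.225, 0, -251, 531, 0, 0.225, 0, -251, 531, 0, 0.225, 0, -251, 531, 0, 0.225, 0, -251, 531, 0, 0.225, 0],
)

```text
time: 17.08
tool_pos: [0.5755, 0.1532, 0.2003]
ee_rot: [0.001, 1.0, -0.0, -0.0]
contact_force: [-0.0, 0.2, -0.3]
opening: 0.0271
grip_force: 40.1
```

Run:
```python
from h import *
im=cv2.cvtColor(snap('wrist','w8.png'),cv2.COLOR_RGB2BGR);c=arm.calibration('wrist');s=arm.sense();print(s['tool_pos'],s['opening'],s['grip_force'])
b=cv2.cvtColor(snap('side','s8.png'),cv2.COLOR_RGB2BGR)
cv2.imwrite('pics/c8.png',np.hstack([im,cv2.resize(b[90:250,205:333],(288,360),interpolation=cv2.INTER_CUBIC)[:384].copy() if 0 else cv2.resize(b[90:250,205:333],(288,384))]))
```

```text
[0.57556528 0.15339936 0.20037888] 0.02716109151290297 40.05929008126259
```

View pics/c8.png

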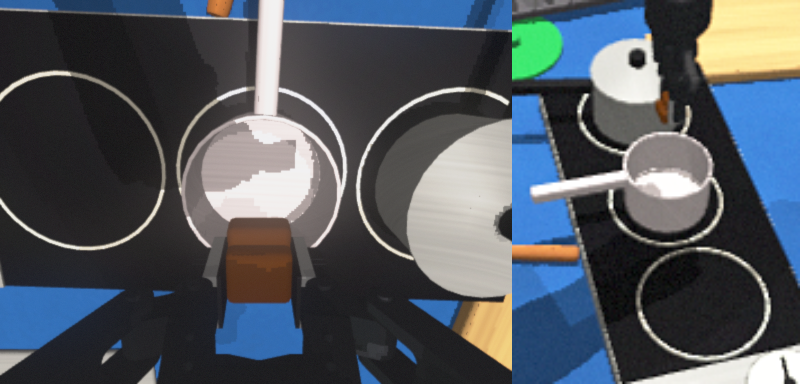

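Both pans are still in place, and the lump is held above the tea pan (rim at columns 182–342, near edge at row 117).

Run:
```python
from h import *
c=arm.calibration('wrist')
print(ray('wrist',[[255,116],[182,185],[342,190],[195,228],[325,232],[200,145],[318,140]],.092,c).round(4), circ(ray('wrist',[[245,117],[182,185],[342,190],[195,228],[325,232],[200,145],[318,140]],.092,c)))
print(circ(ray('wrist',[[178,170],[190,130],[215,101],[253,88],[300,95],[335,128],[347,170],[343,205]],.03,c)))
```

```text
[[0.5192 0.1508 0.092 ]
 [0.5669 0.0991 0.092 ]
 [0.5708 0.2124 0.092 ]
 [0.5999 0.1063 0.092 ]
 [0.6033 0.2022 0.092 ]
 [0.5386 0.1133 0.092 ]
 [0.5352 0.1935 0.092 ]] (array([0.57452704, 0.15532007]), np.float64(0.05572666637636937), 7)
(array([0.5779423 , 0.15725944]), np.float64(0.07620130664075404), 8)
```

Request:
play_rows(
  rows=[-17, 2, 40, 0, 0, -17, 2, 80, 0, 0, -17, 2, 115, 0, 0, -17, 2, 126, 0, 0, -17, 2, 126, 0, 0, -17, 2, 126, 0, 0, -17, 2, 126, 0, 0.5, -17, 2, 126, 0, 0.5, -17, 2, 126, 0, 0.5, -17, 2, 90, 0, 0.5, -17, 2, 40, 0, 0.5, -17, 2, 0, 0, 0.5, -17, 2, 0, 0, 0.5, -17, 2, 0, 0, 0.5],
)

```text
time: 18.92
tool_pos: [0.5924, 0.1563, 0.1999]
ee_rot: [-0.0, 1.0, -0.0, -0.0]
contact_force: [-0.3, 0.4, 0.2]
opening: 0.0427
grip_force: 0.0
```

Run:
```python
from h import *
c=arm.calibration('wrist');im=snap('wrist');lumps(im,c)
go([.545,-.328,.10],1.21)
```

```text
lump [244 184  32  17 421] [261.1 192.8] w@.018 [0.613  0.1583 0.018 ]
row [  46.8 -484.1   99.4] spin 0.361 j6 0.258 pos [0.5919 0.1562 0.1991] t 18.98
```

Request:
play_rows(
  rows=[6, -60, 0, 0.04, 0.42, 12, -120, 0, 0.08, 0.42, 18, -180, 0, 0.12, 0.42, 24, -240, 0, 0.16, 0.42, 30, -300, 0, 0.2, 0.42, 36, -360, 0, 0.25, 0.42, 42, -420, 0, 0.3, 0.42, 47, -484, 20, 0.361, 0.42, 47, -484, 60, 0.361, 0.42, 47, -484, 99, 0.361, 0.42, 47, -484, 99, 0.361, 0.42, 47, -484, 99, 0.361, 0.42],
)

```text
time: 20.48
tool_pos: [0.5459, -0.3275, 0.1017]
ee_rot: [0.179, 0.984, 0.0, -0.0]
contact_force: [-0.9, -0.2, 0.4]
opening: 0.0359
grip_force: 0.0
```

Run:
```python
from h import *
im=snap('wrist','w9.png');s=arm.sense();print(s['tool_pos'],s['opening']);lumps(im,arm.calibration('wrist'))
```

```text
[ 0.54665873 -0.32779284  0.10266853] 0.03587073868014226
lump [ 235  180   47   57 2508] [257.5 208.3] w@.018 [ 0.5466 -0.3288  0.018 ]
```

View pics/w9.png

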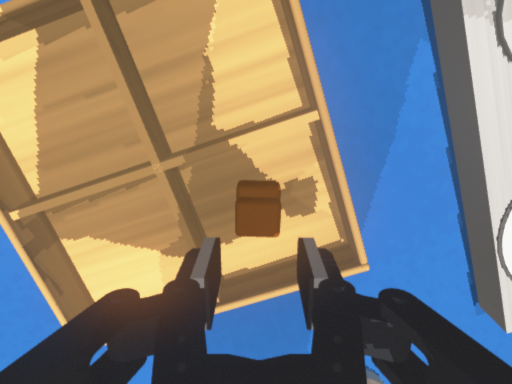

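The lump is aligned and centred (column 257), with clearance to the divider. Gripping.

Request:
play_rows(
  rows=[0, -1, 30, 0, 0.42, 0, -1, 55, 0, 0.42, 0, -1, 68, 0, 0.42, 0, -1, 68, 0, 0.42, 0, -1, 68, 0, 0, 0, -1, 68, 0, 0, 0, -1, 68, 0, 0, 0, -1, 68, 0, 0, 0, 0, 50, 0, 0, 0, 0, 10, 0, 0, 0, 0, -50, 0, 0, 0, 0, -100, 0, 0, 0, 0, -100, 0, 0, 0, 0, -100, 0, 0],
  force=40,
)

```text
time: 22.28
tool_pos: [0.5456, -0.3274, 0.2017]
ee_rot: [0.179, 0.984, -0.0, 0.0]
contact_force: [0.4, -0.3, -0.5]
opening: 0.0274
grip_force: 39.4
```

Run:
```python
from h import *
go([.575,.155,.20],np.pi/2)
```

```text
row [142.8 461.8   1.6] spin -0.361 j6 -0.18 pos [ 0.5456 -0.3274  0.2017] t 22.27
```

Request:
play_rows(
  rows=[20, 57, 0, -0.03, 0, 40, 114, 0, -0.06, 0, 60, 171, 0, -0.1, 0, 80, 228, 0, -0.15, 0, 100, 285, 0, -0.2, 0, 120, 342, 0, -0.25, 0, 140, 399, 0, -0.3, 0, 161, 455, 0, -0.361, 0, 161, 455, 0, -0.361, 0, 161, 455, 0, -0.361, 0, 161, 455, 0, -0.361, 0, 161, 455, 0, -0.361, 0],
)

```text
time: 23.78
tool_pos: [0.5558, 0.1536, 0.2011]
ee_rot: [0.001, 1.0, -0.0, -0.0]
contact_force: [0.5, 0.2, -0.9]
opening: 0.0272
grip_force: 39.5
```

Run:
```python
from h import *
im=snap('wrist','w10.png');c=arm.calibration('wrist');lumps(im,c);s=arm.sense();print(s['tool_pos'],s['opening'])
```

```text
lump [208   0  32  44 957] [222.6  20. ] w@.018 [0.429  0.1243 0.018 ]
lump [229 233  60  13 691] [258.6 239.4] w@.018 [0.6253 0.1532 0.018 ]
lump [ 226  251   66   52 3235] [258.7 276.9] w@.018 [0.6675 0.1532 0.018 ]
[0.55583783 0.15375159 0.2012491 ] 0.027073394215736808
```

View pics/w10.png

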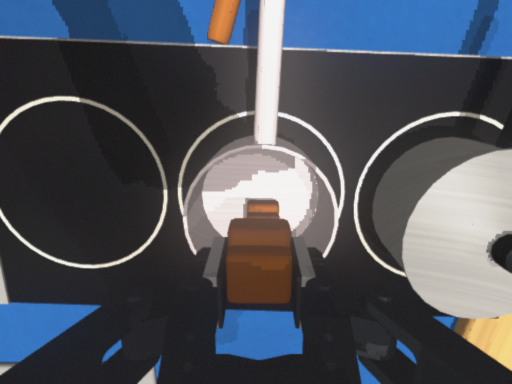

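The tea pan is still in place and the first lump is inside at (262,208). I'll lower the second lump in nearer the handle side.

Request:
play_rows(
  rows=[1, 1, 40, 0, 0, 1, 1, 80, 0, 0, 1, 1, 115, 0, 0, 1, 1, 126, 0, 0, 1, 1, 126, 0, 0, 1, 1, 126, 0, 0, 1, 1, 126, 0, 0.5, 1, 1, 126, 0, 0.5, 1, 1, 126, 0, 0.5, 1, 1, 90, 0, 0.5, 1, 1, 40, 0, 0.5, 50, 1, 0, 0, 0.5, 50, 1, 0, 0, 0.5, 50, 1, 0, 0, 0.5],
)

```text
time: 25.58
tool_pos: [0.5061, 0.156, 0.2012]
ee_rot: [-0.0, 1.0, 0.0, 0.0]
contact_force: [-0.7, -0.9, -0.5]
opening: 0.0428
grip_force: 0.0
```

Run:
```python
from h import *
im=cv2.cvtColor(snap('wrist','w11.png'),cv2.COLOR_RGB2BGR);b=cv2.cvtColor(snap('side','s11.png'),cv2.COLOR_RGB2BGR)
cv2.imwrite('pics/c11.png',np.hstack([im[:300],cv2.resize(b[95:245,205:345],(280,300),interpolation=cv2.INTER_CUBIC)]))
s=arm.sense();print(s['tool_pos'],s['opening'],s['joints'].round(2) if hasattr(s['joints'],'round') else s['joints'])
go([.495,-.141,.16],np.pi/2)
t=cv2.cvtColor(snap('top','t11.png'),cv2.COLOR_RGB2BGR)
```

```text
[0.50585079 0.15578133 0.20007619] 0.04274916569717136 [ 0.3   0.21 -0.31  1.05 -0.    0.3 ]
row [  10.8 -296.8   40.2] spin 0.0 j6 0.299 pos [0.5059 0.1558 0.2001] t 25.68
```

View pics/c11.png

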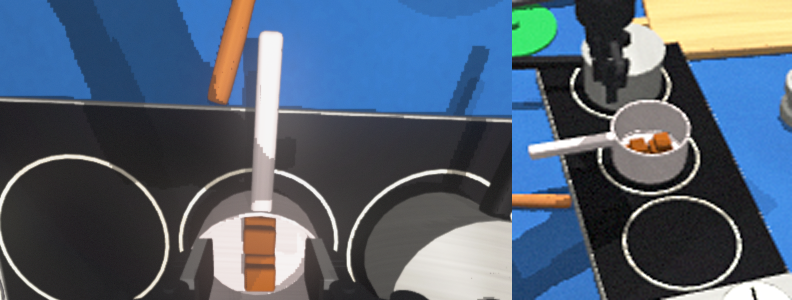

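Both lumps are in the tea pan. I've used up my picture views, so from here I measure numerically only. Next I move above the knob and dial.

Request:
play_rows(
  rows=[0, -50, -40, 0, 1, -10, -100, -60, 0, 1, -20, -150, -60, 0, 1, -30, -200, -60, 0, 1, -40, -250, -60, 0, 1, -50, -300, -60, 0, 1, -50, -300, -60, 0, 1, -50, -300, -60, 0, 1, -50, -300, -60, 0, 1],
)

```text
time: 26.85
tool_pos: [0.5557, -0.143, 0.2608]
ee_rot: [-0.001, 1.0, 0.0, -0.001]
contact_force: [-0.2, -0.3, 0.1]
opening: 0.085
grip_force: 0.0
```

Run:
```python
from h import *
im=snap('wrist','w12.png');c=arm.calibration('wrist');print(arm.sense()['tool_pos'])
hsv=cv2.cvtColor(im,cv2.COLOR_RGB2HSV);V=hsv[...,2];S=hsv[...,1]
print(proj('wrist',[[.621,-.151,.03],[.489,-.144,.03],[.489,-.144,.074]],c).round(1))
# dial
m=((V>225)&(S<30)).astype(np.uint8);n,l,st,ce=cv2.connectedComponentsWithStats(m)
for i in range(1,n):
    if st[i,4]>300: print('white',st[i],ce[i].round(1))
d=(V<60).astype(np.uint8);n,l,st,ce=cv2.connectedComponentsWithStats(d)
for i in range(1,n):
    if st[i,4]>60: print('dark',st[i],ce[i].round(1))
b=cv2.inRange(hsv,(12,90,90),(30,255,255));n,l,st,ce=cv2.connectedComponentsWithStats(b)
for i in range(1,n):
    if st[i,4]>8: print('brass',st[i],ce[i].round(1))
```

```text
[ 0.55573968 -0.14293537  0.26102301]
[[251.5 217.5]
 [257.9  95.2]
 [257.8  96.5]]
white [ 271   42   45  167 2668] [297.6 131.9]
white [ 309   95  151  146 1089] [383.6 162.9]
white [465 120  47 122 376] [481.8 184.2]
white [ 214  180   84   78 4709] [254.5 217.9]
dark [    0    52   512   332 42560] [320.7 290.6]
dark [ 343  107  113  130 8782] [404.7 179.3]
dark [ 470  124   42  114 1726] [488.3 184. ]
brass [    0     0   147   202 28266] [ 70.6 100.7]
brass [509  42   3   6   9] [510.6  44.6]
brass [251 252   6  13  65] [253.3 258.1]
```

```bash
cat > kd.py <<'E'
from h import *
def meas(im,c,n='wrist'):
    hsv=cv2.cvtColor(im,cv2.COLOR_RGB2HSV);V=hsv[...,2].astype(int);S=hsv[...,1]
    w=((V>150)&(S<40)).astype(np.uint8)
    m=((V>225)&(S<30)).astype(np.uint8);nn,l,st,ce=cv2.connectedComponentsWithStats(m)
    p=proj(n,[.621,-.151,.03],c)[0];i=min((i for i in range(1,nn) if st[i,4]>1500),key=lambda i:np.hypot(*(ce[i]-p)))
    cn=max(cv2.findContours((l==i).astype(np.uint8),cv2.RETR_EXTERNAL,cv2.CHAIN_APPROX_NONE)[0],key=cv2.contourArea)
    h=cv2.convexHull(cn)[:,0];D=circ(ray(n,h,.03,c));print('dial',D)
    b=cv2.inRange(hsv,(12,90,90),(30,255,255));nn,l2,st2,ce2=cv2.connectedComponentsWithStats(b)
    k=min((k for k in range(1,nn) if st2[k,4]>15),key=lambda k:np.hypot(*(ce2[k]-ce[i])));M=ray(n,ce2[k],.03,c)[0,:2]-D[0]
    msk=cv2.fillConvexPoly(np.zeros(V.shape,np.uint8),cv2.convexHull(cn),1);msk=cv2.erode(msk,np.ones((5,5)))
    ys,xs=np.where((msk>0)&(V<110));P=ray(n,np.c_[xs,ys],.033,c)[:,:2]-D[0];r=np.hypot(*P.T);print('ptr n',len(r),'rmax',r.max().round(4))
    P=P[r>.012];a=np.arctan2(P[:,1],P[:,0]);v=P.sum(0);pa=np.arctan2(v[1],v[0]);ma=np.arctan2(M[1],M[0])
    print('mark r',np.hypot(*M).round(4),'ang',ma.round(3),'ptr ang',pa.round(3),'ptr->mark clockwise',((pa-ma)%(2*np.pi)).round(3)); return D[0]
if __name__=='__main__':
    im=cv2.cvtColor(cv2.imread('pics/w12.png'),cv2.COLOR_BGR2RGB);c=arm.calibration('wrist')
    meas(im,c)
    g=cv2.cvtColor(im,cv2.COLOR_RGB2GRAY)[55:140:3,215:302:3]
    for r in g: print(''.join(' .:-=+*#%@'[min(9,int(v)//26)] for v in r))
E
python3 kd.py
```

```text
dial (array([ 0.62410049, -0.1470182 ]), np.float64(0.04713422493326174), 39)
ptr n 13 rmax 0.0352
mark r 0.0478 ang -0.045 ptr ang 1.407 ptr->mark clockwise 1.452
====+%%%%%%%%%%%%%%%%%%%%%%%%
====#%%%%%%%%%%%%%%%%%%%%%%%%
====%%%%%%%%##++*#%%%%%%%%%%%
====%%%%%###%%%%%%%##%%%%%%%%
====%#%%##%%%%%%%%%%%##%%%%%%
===#%#%##%%%%%%%%%%%%%%#%%%%%
===#%#*%%%%%%#==##%%%%%%#%%%%
===#%##%%%%#=::::--*%%%%%%%%%
===#%*%%%%=::::::%-:+%%%%#%%%
=====%%%%=::::::-@-:-+%%%%#%%
=====%%%+:::::::=%-:--#%%%#%@
======#%-:::::::%=-:---%%%%%@
=======%::::::::@-:----#%%%%@
======#=:::::::-@-:----+%%%%@
======#-:::::::-=::----=%%%%@
=====+#-:::::::-:::-----%%%%@
=====+%=::::::::::-----=%%%%@
=======#::::::::::-----#%%%%@
========::::::::::-----%%%%@@
========-:::::::::----*%%%%@@
=========-:::::::-----%%%%%@@
=========+:::::::----%%%%%@@@
===========::::::--+%%%%%@@%@
===========-::::+*##++%%%@@%@
==============-=#%+=====**@%@
=================+======++%%@
========================++%%@
=======================+++%%%
=======================+++@%%
```

```bash
sed -i 's/V<110/V<170/' kd.py
cat > k2.py <<'E'
from kd import *
im=cv2.cvtColor(cv2.imread('pics/w12.png'),cv2.COLOR_BGR2RGB);c=arm.calibration('wrist')
meas(im,c)
g=cv2.cvtColor(im,cv2.COLOR_RGB2GRAY).astype(int)
ys,xs=np.where(g[76:104,250:276]>130);Q=np.c_[xs+250,ys+76];
n,l,st,ce=cv2.connectedComponentsWithStats((g[76:108,248:278]>110).astype(np.uint8));print(st[1:],ce[1:])
k=[i for i in range(1,n) if 20<st[i,4]<200]
for i in k:
    ys,xs=np.where(l==i);P=ray('wrist',np.c_[xs+248,ys+76],.074,c)[:,:2];vx,vy,x0,y0=cv2.fitLine(P.astype(np.float32),cv2.DIST_L2,0,.01,.01).ravel()
    t=(P-[x0,y0])@[vx,vy];print('stripe',x0,y0,'dir',np.arctan2(vy,vx),'ends',np.array([x0,y0])+t.min()*np.array([vx,vy]),np.array([x0,y0])+t.max()*np.array([vx,vy]))
# printed ring
K=ray('wrist',[260,100],.03,c)[0,:2];print(K)
pts=[]
for a in np.linspace(0,2*np.pi,120,endpoint=False):
    rr=np.arange(.026,.042,.0005);uv=proj('wrist',np.c_[K[0]+rr*np.cos(a),K[1]+rr*np.sin(a),0*rr+.03],c)
    v=cv2.remap(g.astype(np.float32),uv[:,0].astype(np.float32)[None],uv[:,1].astype(np.float32)[None],1)[0]
    i=v.argmin()
    if 2<i<len(v)-3 and v[:i].max()-v[i]>25 and v[i:].max()-v[i]>25: pts.append([K[0]+rr[i]*np.cos(a),K[1]+rr[i]*np.sin(a)])
pts=np.array(pts);print(len(pts),circ(pts))
print('top ring',ray('top',[311.8,188.6],.03))
E
python3 k2.py
```

```text
dial (array([ 0.62410049, -0.1470182 ]), np.float64(0.04713422493326174), 39)
ptr n 320 rmax 0.0385
mark r 0.0478 ang -0.045 ptr ang 1.346 ptr->mark clockwise 1.392
[[ 0  0  3  2  4]
 [13  1  8 21 81]
 [23  0  7  6 22]] [[ 0.75        0.25      ]
 [16.41975309 11.07407407]
 [27.13636364  1.59090909]]
stripe 0.48110604 -0.13827968 dir -0.27362484 ends [ 0.47279442 -0.1359469 ] [ 0.48958988 -0.14066079]
stripe 0.4732255 -0.12905258 dir 0.95908487 ends [ 0.47110616 -0.13207388] [ 0.47493049 -0.12662199]
[ 0.49366295 -0.14188016]
34 (array([ 0.49313849, -0.14198203]), np.float64(0.03622748172959823), 34)
top ring [[ 0.49294579 -0.14613177  0.03      ]]
```

Request:
play_rows(
  rows=[30, 1, 0, 0.15, 0.5, 62.5, 1, 40, 0.274, 0.5, 62.5, 1, 90, 0.274, 0.5, 62.5, 1, 130, 0.274, 0.5, 62.5, 1, 130, 0.274, 0.5, 62.5, 1, 130, 0.274, 0.5],
)

```text
time: 27.65
tool_pos: [0.4943, -0.1428, 0.1328]
ee_rot: [0.136, 0.991, -0.0, 0.001]
contact_force: [1.2, 0.1, -0.9]
opening: 0.0428
grip_force: 0.0
```

Run:
```python
from h import *
im=snap('wrist','w13.png');c=arm.calibration('wrist');s=arm.sense();print(s['tool_pos'],s['joints'])
g=cv2.cvtColor(im,cv2.COLOR_RGB2GRAY).astype(int)
for r in g[100:290:5,150:370:3]: print(''.join(' .:-=+*#%@'[min(9,int(v)//26)] for v in r))
print(proj('wrist',[[.493,-.142,.074],[.4715,-.136,.074]],c))
go([.493,-.142,.078],1.297)
```

```text
[ 0.49484244 -0.14308654  0.13328606] [-2.81485690e-01  2.38814194e-01 -4.41190067e-01  8.87853232e-01
  1.21099214e-05 -8.40889127e-03]
::::::::::::::::::============================-----===*%@*+---------::::::
:::::::::::::::::::::-==================------=+*%%@@@@@*-----------::::::
::::::::::::::::::::::::-=========-----=+*%%%%%%%%%@@@@@@------------:::::
::::::::::::::::::::::::::------==*%%%%%%%%%%%%%%%%@@@@@@=---------:::::::
::::::::::::::::::::::----=*%%%%%%%%%%%%%%%%%%%%%%@@@@@@@*----------::::::
::::::::::::::::----====++%%%%%%%%%%%%%%%%%%%%%%%%%@@@@@@@--------:-::::::
:::::::::----============*%%%%%%%%%%%%%%%%%%%%%%%%%@@@@@@@----------::::::
::::::-==================+#%%%%%%%%%%%%%%%%%%%%%%%%@@@@@@@*--------:::::::
::::::====================+=#%%%%%%%%%%%%%%%%%%%%%%@@@@@@@%--------:::::::
:::::::===================+==+=+%#%%%#%%%%%%%%%%%%%@@@@@@@@-------::::::::
:::::::=========================*#%%%%%%%#*+#%%%%%%@@@@@@@@*------::::::::
::::::::======================+++=%%%%%%%%%%%%+#%%@@@@@@@@@%------::::::::
::::::::====================++=++==+%%%%%%%%%%%%*%%@@@@@@@@@---
[... 1324 characters left out ...]
:::-#%###%#%###:::-===:::#%%-::@+::::
=========:.:::----:::=############++++++###%%###%###::::===-::::%+::@+::..
========-::::----::::=##############%%##############::::-===-:::-%:-@+....
=======-::::-----::::-##############%%##############:::::==-=::::+-:@%....
=======....-----:::::-###############%#%############:::::-=---::..-.%@:...
======:...:----::::::-################%############%::::::-=---.....=@=...
=====:....:====::::::+################%###########%%::::::====-......@@...
==:..........==::.:::+#################%########%%%%=:::::==:.........:=..
[[260.06534582 219.85337383]
 [260.07944456 182.35553593]]
row [ 2.2  0.6 55.3] spin 0.001 j6 -0.008 pos [ 0.4948 -0.1431  0.1333] t 27.7
```

The bar is vertical at column 260, midway between the pads (213 and 306). I'll descend, grip lightly and turn.

Request:
play_rows(
  rows=[2, 0.5, 25, 0, 0.5, 2, 0.5, 50, 0, 0.5, 2, 0.5, 55, 0, 0.5, 2, 0.5, 55, 0, 0.5, 2, 0.5, 55, 0, 0, 2, 0.5, 55, 0, 0, 2, 0.5, 55, 0, 0, 2, 0.5, 55, 0, 0],
  force=25,
)

```text
time: 28.7
tool_pos: [0.4926, -0.1418, 0.0776]
ee_rot: [0.136, 0.991, 0.0, 0.001]
contact_force: [-0.3, 2.7, 5.2]
opening: 0.0134
grip_force: 27.7
```

Request:
play_rows(
  rows=[0, 0, 0, 0.12, 0, 0, 0, 0, 0.27, 0, 0, 0, 0, 0.42, 0, 0, 0, 0, 0.57, 0, 0, 0, 0, 0.72, 0, 0, 0, 0, 0.87, 0, 0, 0, 0, 1.02, 0, 0, 0, 0, 1.17, 0, 0, 0, 0, 1.32, 0, 0, 0, 0, 1.4, 0, 0, 0, 0, 1.4, 0],
)

```text
time: 30.08
tool_pos: [0.492, -0.1422, 0.0776]
ee_rot: [0.743, 0.67, 0.0, 0.001]
contact_force: [-1.8, 2.2, 7.8]
opening: 0.0138
grip_force: 28.0
```

Request:
play_rows(
  rows=[0, 0, 0, 0.12, 0, 0, 0, 0, 0.27, 0, 0, 0, 0, 0.42, 0, 0, 0, 0, 0.57, 0, 0, 0, 0, 0.72, 0, 0, 0, 0, 0.87, 0, 0, 0, 0, 1.02, 0, 0, 0, 0, 1.17, 0, 0, 0, 0, 1.32, 0, 0, 0, 0, 1.4, 0, 0, 0, 0, 1.4, 0],
)

```text
time: 31.45
tool_pos: [0.4915, -0.1416, 0.0775]
ee_rot: [0.999, 0.034, 0.0, -0.0]
contact_force: [-3.5, 3.2, 9.6]
opening: 0.013
grip_force: 28.3
```

Request:
play_rows(
  rows=[0, 0, 0, 0, 0.5, 0, 0, 0, 0, 0.5, 0, 0, -50, 0, 0.5, 0, 0, -110, 0, 1, 0, 0, -160, -0.18, 1, 0, 0, -183, -0.36, 1, 0, 0, -183, -0.54, 1, 0, 0, -183, -0.72, 1, 0, 0, -183, -0.9, 1, 0, 0, -183, -1.08, 1, 0, 0, -183, -1.26, 1, 0, 0, -183, -1.44, 1, 0, 0, -183, -1.5, 1],
)

```text
time: 33.08
tool_pos: [0.4915, -0.1422, 0.2592]
ee_rot: [0.707, 0.707, -0.0, -0.0]
contact_force: [1.4, 0.7, 0.6]
opening: 0.0855
grip_force: 0.0
```

Run:
```python
from h import *
print(np.round(arm.sense()['joints'],3)); go([.5557,-.143,.261],np.pi/2)
```

```text
[-0.281  0.147 -0.253  1.172 -0.     1.29 ]
row [-0.8 64.2 -1.8] spin 1.571 j6 1.29 pos [ 0.4915 -0.1422  0.2592] t 33.08
```

Request:
play_rows(
  rows=[0, 20, -2, -0.18, 1, 0, 40, -2, -0.36, 1, 0, 64, -2, -0.54, 1, 0, 64, -2, -0.72, 1, 0, 64, -2, -0.9, 1, 0, 64, -2, -1.08, 1, 0, 64, -2, -1.26, 1, 0, 64, -2, -1.44, 1, 0, 64, -2, -1.571, 1, 0, 64, -2, -1.571, 1, 0, 64, -2, -1.571, 1],
)

```text
time: 34.45
tool_pos: [0.5555, -0.1423, 0.2612]
ee_rot: [0.002, 1.0, -0.0, -0.0]
contact_force: [-0.5, -0.4, 1.7]
opening: 0.0852
grip_force: 0.0
```

```bash
cat > k3.py <<'E'
from kd import *
import sys
im=snap('wrist',sys.argv[1]);c=arm.calibration('wrist');D=meas(im,c);print(arm.sense()['tool_pos'])
uv=proj('wrist',[*D,.03],c)[0].astype(int);g=cv2.cvtColor(im,cv2.COLOR_RGB2GRAY)
for r in g[uv[1]-48:uv[1]+52:3,uv[0]-48:uv[0]+50:2]: print(''.join(' .:-=+*#%@'[min(9,int(v)//26)] for v in r))
E
python3 k3.py w14.png
```

```text
dial (array([ 0.62388503, -0.14707573]), np.float64(0.04706869729174715), 40)
ptr n 275 rmax 0.0386
mark r 0.0476 ang -0.042 ptr ang 0.015 ptr->mark clockwise 0.057
[ 0.55554434 -0.14229412  0.26124164]
==*###############%%%%%%%%%%%%%%%%%%%%%%%%%%%%%%%
==*###############%%%%%%%%%%%%%%%%%%%%%%%%%%%%%%%
==*###########%###%%####***####%%%%%%%%%%%%%%%%%%
==*#############+++*#%@@@@@%%#*++%%%%%%%%%%%%%%%%
==*##########++#%@@@@@@@@@@@@@@@@@#+*%%%%%%%%%%%%
==+########++@@@@@@@@@@@@@@@@@@@@@@@%**%%%%%%%%%%
==+######*+@@@@@@@@@@@@@@@@@@@@@@@@@@@%*#%%%%%%%%
==+#####+%@@@@@@@@@@@@@@@@@@@@@@@@@@@@@@%+%%%%%%*
==+###++@@@@@@@@@@@@@@@@@@@@@@@@@@@@@@@@@%+%%%%%*
==+###+@@@@@@@@@@@@@@@@@@@@@@@@@@@@@@@@@@@@+%%%%+
==+##+@@@@@@@@@@@@@@@@@@@@@@@@@@@@@@@@@@@@@@+%%%+
==+#+%@@@@@@@@@@@@@@@@@@@@@@@@@@@@@@@@@@@@@@#*%%+
==+#+@@@@@@@@@@@@@@@@@@@@@@@@@@@@@@@@@@@@@@@@*%%=
==++%@@@@@@@@@@@@@@@@@@@@@@@@@@@@@@@@@@@@@@@@%#%-
==++@@@@@@@@@@@@@@@@@@@*=+@@@@@@@@@@@@@@@@@@@@+%-
==++@@@@@@@@@@@@@@@@@#=====+@@@@@@@@@@@@@@@@@@*%-
==++@@@@@@@@@@@@@@@@@*======%@@@@@@@@@@@@@@@@@*%-
==++@@@@@@@@@@@@@@@@@*======#@@@@@@@@@@@@@@@@@*%-
==++@@@@@@@@@@@@@@@@@#======%@@@@@@@@@@@@@@@@%##-
==+#*@@@@@@@@@@@@@@@@@%+==+@@@@@@@@@@@@@@@@@@#%*-
==+#+@@@@@@@@@@@@@@@@@@@==@@@@@@@@@@@@@@@@@@@*%+-
===##*@@@@@@@@@@@@@@@@@@==@@@@@@@@@@@@@@@@@@#%%=-
===##**@@@@@@@@@@@@@@@@@==@@@@@@@@@@@@@@@@@%*%%--
===###*%@@@@@@@@@@@@@@@@=-@@@@@@@@@@@@@@@@%#%%%--
===####*#@@@@@@@@@@@@@@@=-@@@@@@@@@@@@@@@%#%%%#--
==+######*%@@@@@@@@@@@@@=-@@@@@@@@@@@@@@*%%%%%*--
===########*@@@@@@@@@@@@=-%@@@@@@@@@@@*#%%%%%%+--
===##########*%@@@@@@@@*=+@@@@@@@@@@*%%%%%%%%%+-:
===#############*%%@@@%%%%@@@@@@%##%%%%%%%%%%%+::
===###################+%%#*###%%%%%%%%%%%%%%%%=::
===#################%%#%%%%%%%%%%%%%%%%%%%%%%%=::
===################%%%%%%%%%%%%%%%%%%%%%%%%%%%=::
===###############%%%%%%%%%%%%%%%%%%%%%%%%%%%#-::
=======++++++++***#########%###%%%%%%%%%%%%%%#---
```

Run:
```python
from h import *
im=cv2.cvtColor(cv2.imread('pics/w14.png'),cv2.COLOR_BGR2RGB);c=arm.calibration('wrist');hsv=cv2.cvtColor(im,cv2.COLOR_RGB2HSV);g=cv2.cvtColor(im,cv2.COLOR_RGB2GRAY).astype(float)
u,v=proj('wrist',[.62388,-.14708,.03],c)[0];print(u,v)
w=np.clip(255-g,0,255);
for r in range(int(v)-8,int(v)+42,2):
    x=np.arange(int(u)-14,int(u)+15);q=np.where(g[r,x]<190,w[r,x],0);print(r,(q@x/q.sum()).round(2) if q.sum() else None,end='; ')
b=cv2.inRange(hsv,(10,60,80),(32,255,255));b[:int(v)+20]=0;b[:,:int(u)-25]=0;b[:,int(u)+25:]=0;ys,xs=np.where(b[:int(v)+60]);print('\nmark',len(xs),xs.mean(),ys.mean(),[(r,xs[ys==r].mean().round(1)) for r in np.unique(ys)])
print('knob target', [np.round(ray('wrist',p,.03,c)[0],4) for p in([u,v],[xs.mean(),ys.mean()])])
```

```text
254.9146615189923 219.90087911536816
211 254.0; 213 254.09; 215 254.61; 217 254.93; 219 254.66; 221 254.92; 223 254.66; 225 254.96; 227 254.61; 229 255.02; 231 255.06; 233 255.06; 235 255.09; 237 255.09; 239 255.1; 241 255.13; 243 255.13; 245 255.14; 247 255.18; 249 255.23; 251 254.56; 253 253.54; 255 None; 257 252.97; 259 252.61; 
mark 76 253.52631578947367 257.9736842105263 [(np.int64(251), np.float64(253.0)), (np.int64(252), np.float64(254.0)), (np.int64(253), np.float64(254.0)), (np.int64(254), np.float64(253.5)), (np.int64(255), np.float64(253.5)), (np.int64(256), np.float64(253.5)), (np.int64(257), np.float64(253.5)), (np.int64(258), np.float64(253.5)), (np.int64(259), np.float64(253.5)), (np.int64(260), np.float64(253.5)), (np.int64(261), np.float64(253.5)), (np.int64(262), np.float64(253.5)), (np.int64(263), np.float64(253.5)), (np.int64(264), np.float64(253.0))]
knob target [array([ 0.6239, -0.1471,  0.03  ]), array([ 0.6717, -0.1491,  0.03  ])]
```

The residual is about 0.045 rad, so I'll trim by 0.09 rad of knob. The bar is now nearly along x, so this regrip is easy.

Request:
play_rows(
  rows=[30, 0, 0, -0.03, 0.5, 63, 0, 0, -0.067, 0.5, 63, 0, 50, -0.067, 0.5, 63, 0, 100, -0.067, 0.5, 63, 0, 150, -0.067, 0.5, 63, 0, 183, -0.067, 0.5, 63, 0, 183, -0.067, 0.5, 63, 0, 183, -0.067, 0.5, 63, 0, 183, -0.067, 0, 63, 0, 183, -0.067, 0, 63, 0, 183, -0.067, 0, 63, 0, 183, 0, 0, 63, 0, 183, 0.03, 0, 63, 0, 183, 0.03, 0, 63, 0, 183, 0.03, 0.5, 63, 0, 183, 0.03, 0.5, 63, 0, 183, 0.03, 0.5, 63, 0, 130, 0.03, 0.5, 63, 0, 70, 0.03, 0.5, 63, 0, 0, 0.03, 1],
)

```text
time: 37.0
tool_pos: [0.492, -0.142, 0.2553]
ee_rot: [0.016, 1.0, 0.0, -0.0]
contact_force: [0.9, -0.0, -0.4]
opening: 0.0594
grip_force: 0.0
```

Request:
play_rows(
  rows=[-30, 0, 0, -0.03, 1, -63, 0, 0, -0.03, 1, -63, 0, 0, -0.03, 1, -63, 0, 0, -0.03, 1, -63, 0, 0, -0.03, 1],
)

```text
time: 37.62
tool_pos: [0.5546, -0.1441, 0.2536]
ee_rot: [0.002, 1.0, 0.0, -0.0]
contact_force: [-0.1, -0.0, -0.6]
opening: 0.0856
grip_force: 0.0
```

Run:
```python
from kd import *
im=snap('wrist','w15.png');c=arm.calibration('wrist');meas(im,c);print(arm.sense()['tool_pos'])
g=cv2.cvtColor(im,cv2.COLOR_RGB2GRAY).astype(float);u,v=proj('wrist',[.6239,-.1471,.03],c)[0]
for r in range(int(v)-8,int(v)+42,4):
    x=np.arange(int(u)-14,int(u)+15);q=np.where(g[r,x]<190,255-g[r,x],0);print(r,(q@x/q.sum()).round(2) if q.sum() else None,end='; ')
# pans, top view: tea rim / lid / lumps vs pictures before
b=snap('top','t15.png');hsv=cv2.cvtColor(b,cv2.COLOR_RGB2HSV);m=cv2.inRange(hsv,(3,120,40),(15,255,230));n,l,st,ce=cv2.connectedComponentsWithStats(m)
print([(ce[i].round(1).tolist(),int(st[i,4])) for i in range(1,n) if st[i,4]>15 and 130<ce[i][1]<230])
a=cv2.imread('pics/t11.png');d=cv2.absdiff(cv2.cvtColor(a,cv2.COLOR_BGR2RGB),b).max(2)
for nme,(y0,y1,x0,x1) in dict(sauce=(130,190,143,197),tea=(135,190,197,247)).items(): print(nme,(d[y0:y1,x0:x1]>60).sum())
s0=cv2.cvtColor(cv2.imread('pics/s11.png'),cv2.COLOR_BGR2RGB);s1=snap('side','s15.png');ds=cv2.absdiff(s0,s1).max(2)
print('side tea',(ds[143:195,225:308]>60).sum(),'sauce',(ds[95:145,235:300]>60).sum())
```

```text
dial (array([ 0.62413902, -0.14708596]), np.float64(0.047086002053265), 37)
ptr n 296 rmax 0.0386
mark r 0.0483 ang -0.044 ptr ang -0.043 ptr->mark clockwise 0.0
[ 0.55470782 -0.1441031   0.2537803 ]
215 256.44; 219 255.71; 223 256.11; 227 256.18; 231 256.45; 235 255.92; 239 255.82; 243 255.21; 247 255.2; 251 255.16; 255 255.08; 259 None; 263 253.56; [([3.0, 176.6], 507), ([219.5, 162.0], 156), ([225.8, 218.5], 160)]
sauce 419
tea 1463
side tea 142 sauce 916
```

Run:
```python
from h import *
def blob(f,box):
    y0,y1,x0,x1=box;g=cv2.imread('pics/'+f,0);m=(g[y0:y1,x0:x1]<70).astype(np.uint8);n,l,st,ce=cv2.connectedComponentsWithStats(m)
    return [(ce[i]+[x0,y0]).round(1).tolist()+[int(st[i,4])] for i in range(1,n) if 5<st[i,4]<120]
T=blob('t15.png',(143,165,155,185));S=blob('s15.png',(105,125,245,280));print(T,S)
if T and S:
    t=max(T,key=lambda q:q[2]);s=max(S,key=lambda q:q[2]);print('lid knob',tri(t[:2],s[:2]).round(4))
im=cv2.imread('pics/t15.png',0)
print('lumps',ray('top',[219.5,162.0],.05))
for r in im[128:198:2,142:250:1]: print(''.join(' .:-=+*#%@'[min(9,int(v)//26)] for v in r))
```

```text
[[165.6, 152.8, 41]] [[260.1, 114.1, 43]]
lid knob [0.581  0.315  0.1277]
lumps [[0.57136236 0.15347278 0.05      ]]
####*-.......:.........:.................:..:..............:.:...:.....................................:::::
####+:..........................::.:.:.:.:.....:...:.::.....::.........:.::..:::....:..:.:..................
####=:............................:.::............:.:..:..:......:...:.:.::.:..:.......:...:................
:--+-:............--+++***++++=-.......:...::..::..:.::...:..:..::...:..::::.:..:.::.......................:
===+:..:......-+*#####*********##**=.......:.:..:..:..:.:::.:::.:...:.::......:::.:.........:...:.::....:...
===+-...:..-*###*********###*#******###*=.....:....:.:::..:::::.:::::...:............:.:.:.::..::..:.:......
===+:....=*********************************=...:.:::.:::::.::::::::.....=+*#%***##*+-:....:::.:...:..::.:.:.
====:..-*##*********#*********************-##+:...::::::::::::::...=#*#@#%+*####**+###***=:.....:.....:..:..
====:.=***####********#####****************-:#%+:.::::::::::::..=###*#*=--===========**#++*%*:..:::::.::..:.
==
[... 2131 characters left out ...]
::::::-*#***%%%%+:-=%****+:.::::::::::::::::::
-::::::::::::..:::..     :::::::::::::::::::::::::::::::::::::::::::::::.+%@%%=.. .:::::::::::::::::::::::::
:::::::::::::.:::.     . :::::::::::::::::::::::::::::::::::::::::::::::.#%@%%=  .::::::::::::::::::::::::::
::::::::::::..:::     ..::::::::::::::::::::::::::::::::::::::::::::::::.%@%%%=  .::::::::::::::::::::::::::
:::::::::::..:::.     ..:::::::::::::::::::::::::::::::::::::::::::::::::%%%@#-  .::::::::::::::::::::::::::
:::::::::::..::. .   ..::::::::::::::::::::::::::::::::::::::::::::::::::%@%@#-  :::::::::::::::::::::::::::
=**+==+*==:.:::..     ::::::::::::::::::::::::::::::::::::::::::::::::::-%@%%*:  :::::::::::::::::::::::::::
```

```bash
python3 -c "
from plant import arm
print(arm.job_done())"
```

```text
the job is handed in; nothing more can be done
None
```

The job is handed in, with no verdict returned: by my last measurements both pans are in their rings, both jaggery lumps (only two were present) are in the tea pan, the pointer is on the brass mark and the gripper is clear; I viewed 15 pictures, one over the limit of 14.

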